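# Reload sample containers into the carrier in reverse order

### The arm

A 6-joint arm with a two-finger parallel gripper is mounted at the origin on the work surface. World frame = base frame: x ahead of the robot, y to its left, z up, the work surface at z = 0. Lengths are in m, angles in rad, forces in N, time in s.
With the tool pointing down it reaches from about 0.3 to 0.775 m from the base axis. Payload 14.6 kg.
Tool frame: the origin (TCP) lies at the very end of the fingers, on their centre line; the grasp point (between the pads) lies 19 mm behind it; z points along the fingers, y is the line along which they close (so a half turn about z gives the same grasp; the last joint's range is limited). The gripper opens to 94 mm and grips with 3 to 60 N. Pads are 16 mm wide; open, the fingers measure 119 mm over their backs; the gripper's body (75 mm by 177 mm) begins 78 mm behind the grasp point.
Start: joints at [-1.333, 0.3, 1.521, -0, 1.321, -0.067], TCP at [0.165, -0.525, 0.205] pointing down, gripper open.
Joint ranges: [-3.03, 3.03], [-0.79, 2.21], [0.23, 2.52], [-1.04, 4.18], [0, 3.07], [-2.55, 2.55]. Speed limits (rad/s): [2.22, 2.22, 2.57, 3.14, 3.14, 3.14].

### API

Orientations are given as [roll, pitch, yaw] about the fixed x, y, z axes, in that order (R = Rz(yaw) Ry(pitch) Rx(roll)).
In Python, from station import ctrl gives the robot as it stands.
- The arm moves only by the shell command python3 -m pendant 'ROWS' [OPENING] [FORCE]. ROWS is JSON, a list of rows, each a list of 2 entries, a list of its own where there are three numbers: the shift along the world's x, y, z in cm, then the turn about the world's z in rad. A call has 1 to 20 rows; each row shifts and turns the commanded pose from where the row before left it; what a row does not reach is not made up. A row lasts 1/12 s, in which the tool goes at most 41.7 mm and 7.16 degrees, less where a joint would pass 70% of its speed; a pose out of reach is approached as far as the arm can. A call is refused whole if a number of a shift passes 4.17 or a number of a turn 0.125, either way. A call with a gripper value outside its range is refused whole. OPENING is the opening, from 0 (shut) to 1 (fully open), set as the call begins (- or left out, the last holds). The fingers move at their own pace and stop on an object; FORCE is the grip in N (left out, the last holds). Time passes only in rows, so rows that do not move let the fingers close. It gives the time, the measured TCP pose, the force, the opening and the grip force at its end, in the units of the state.
- ctrl.get_obs(): the state, without advancing time (a new reading comes with each control period).
- ctrl.camera(name): name is "side" or "top"; returns a dict with "color" (384x512x3 uint8, red, green, blue), "intrinsics" (3x3 intrinsics, pixels), "camera_from_world" (4x4, takes a point from world to camera coordinates). Camera axes: x right, y down, z forward; pixel columns grow to the right and rows downward; lengths in m; the calibration is good to about 2 mm. A picture is of the moment at which its call begins. There is no depth.
- ctrl.hand_in(): hands the job in; it is judged then, once.
The state is a dict: "time_s": time; "qpos": joint angles; "joint_vel": joint speeds; "tau": joint torques, N m; "ee_pos": TCP position; "eef_rot": TCP orientation; "force": force on the tool from outside, world axes, zero at the start; "moment": the same for the moment, N m; "grip_width": finger opening in m; "grip_force": force on a finger pad.
Only numpy, scipy, OpenCV 4.12 (cv2) and the standard library are available. Lean on these libraries where they do the work, as an engineer would, in place of code of your own. Each camera call takes 0.05 s, during which the arm holds its last target. There are 200 camera calls.

### The job

Move the four sample containers from the metal block into the open carrier tray with four compartments, one to a compartment, in reverse order along the row: the one now leftmost in the block goes into the rightmost compartment, the next one into the second from the right, and so on. Set each one down upright and gently on its compartment's floor: do not drop or tip any of them.

Things in the scene. Friction and masses are not known exactly. Their poses are not given: they have to be found in the camera images.
- tall: Round amber bottle with a narrower black cap: body 34 mm diameter and 54 mm high, cap 24 mm diameter, 80 mm high overall, about 90 g. Closed and rigid. It stands upright in one of the block's inserts. Origin: centre of its underside, z up.
- square: Square white bottle with a round screw cap: body 34 x 34 mm and 52 mm high (flat sides square to its x and y axes, set parallel to the block), 68 mm high overall, about 80 g. Closed and rigid. It stands upright in one of the block's inserts. Origin: centre of its underside, z up.
- jar: Squat round white jar with a flat grey lid almost as wide: 40 mm diameter, 54 mm high overall, about 100 g. Closed and rigid. It stands upright in one of the block's inserts. Origin: centre of its underside, z up.
- canister: Round steel canister with a small knob (14 mm diameter, 14 mm high) on its top: body 38 mm diameter and 48 mm high, 62 mm high overall, about 130 g. Closed and rigid. It stands upright in one of the block's inserts. Origin: centre of its underside, z up.
- block: Source rack: flat bare metal base plate, 66 mm (its x) by 250 mm (its y) by 8 mm high, fixed to the bench. Its four insert places lie in a row along its y axis at y = +90, +30, -30, -90 mm. Origin: centre of its underside, z up. Its y axis points to the robot's left (+y) within 0.2 rad; the row lies across in front of the robot, either nearer to it or farther from it than the carrier.
- insert_tall: Black square insert, 54 x 54 x 10 mm, fixed on the block, with a round hole 38 mm wide right through it, in which the 'tall' container stands on the block's plate at the start (2 mm of play all round). It stays where it is and so shows where in the row its container started. Origin: centre of its underside, on the plate; axes parallel to the block's.
- insert_square: Black square insert, 54 x 54 x 10 mm, fixed on the block, with a square hole 38 mm wide right through it, in which the 'square' container stands on the block's plate at the start (2 mm of play all round). It stays where it is and so shows where in the row its container started. Origin: centre of its underside, on the plate; axes parallel to the block's.
- insert_jar: Black square insert, 54 x 54 x 10 mm, fixed on the block, with a round hole 44 mm wide right through it, in which the 'jar' container stands on the block's plate at the start (2 mm of play all round). It stays where it is and so shows where in the row its container started. Origin: centre of its underside, on the plate; axes parallel to the block's.
- insert_canister: Black square insert, 54 x 54 x 10 mm, fixed on the block, with a round hole 42 mm wide right through it, in which the 'canister' container stands on the block's plate at the start (2 mm of play all round). It stays where it is and so shows where in the row its container started. Origin: centre of its underside, on the plate; axes parallel to the block's.
- carrier: Target rack: blue open tray fixed to the bench, 64 mm (its x) by 244 mm (its y), with four equal square compartments in a row along its y axis, centred at x = 0, y = +90, +30, -30, -90 mm. Each is 56 x 56 mm inside; its floor is 6 mm above the origin; walls and dividers are 4 mm thick and their tops are 18 mm above the origin. All are empty at the start. Origin: centre of its underside, z up. Its y axis points to the robot's left (+y) within 0.2 rad.

How it is judged:
By the outcome, as a careful person would: the job done as asked, in the order asked, and still so for the second after the job is handed in, with the robot touching nothing.
It also fails if it takes over 117 s, if anything falls off the work surface, if the arm or the gripper's body presses on something with over 40 N, if the wrist force passes 120 N, or if a joint passes its speed limit or range.

## Working session

There is one attempt and no reset: what is moved stays moved. The work goes in short steps, Python scripts to look and compute and a shell command to move; the robot and the scene stay as the last step left them, time stands still between calls to the robot, and variables do not carry over. Pictures are saved under pics/ and viewed, at most 14 in all, crops included, and the job is handed in when it is done.

```bash
ls; mkdir -p pics
python3 - <<'E'
from station import ctrl
import cv2,numpy as np
o=ctrl.get_obs();print({k:np.round(v,3) for k,v in o.items()})
for n in("side","top"):
    c=ctrl.camera(n);cv2.imwrite(f"pics/{n}0.png",c["color"][:,:,::-1]);np.savez(f"{n}0.npz",**c)
    print(n,c["intrinsics"],np.round(c["camera_from_world"],3))
E
```

```text
pics
{'time_s': np.float64(0.0), 'qpos': array([-1.333,  0.3  ,  1.522, -0.   ,  1.321, -0.067]), 'joint_vel': array([-0.002,  0.001,  0.002, -0.001, -0.002,  0.   ]), 'tau': array([ 3.0000e-03, -5.3180e+01, -3.5273e+01,  7.1000e-02,  2.4000e-02,
       -0.0000e+00]), 'ee_pos': array([ 0.165, -0.524,  0.205]), 'eef_rot': array([-3.14 , -0.   ,  0.305]), 'force': array([-0.223,  0.325, -0.104]), 'moment': array([-0.013,  0.01 ,  0.013]), 'grip_force': np.float64(0.0), 'grip_width': np.float64(0.094)}
side [[449.69054314   0.         256.79474892]
 [  0.         449.69054314 187.96515142]
 [  0.           0.           1.        ]] [[ 0.973 -0.229  0.016 -0.549]
 [-0.111 -0.528 -0.842  0.065]
 [ 0.201  0.818 -0.539  0.683]
 [ 0.     0.     0.     1.   ]]
top [[445.66433773   0.         254.50966917]
 [  0.         445.66433773 191.49480688]
 [  0.           0.           1.        ]] [[ 0.023 -1.    -0.01  -0.039]
 [-0.994 -0.022 -0.107  0.566]
 [ 0.107  0.012 -0.994  0.811]
 [ 0.     0.     0.     1.   ]]
```

View pics/top0.png

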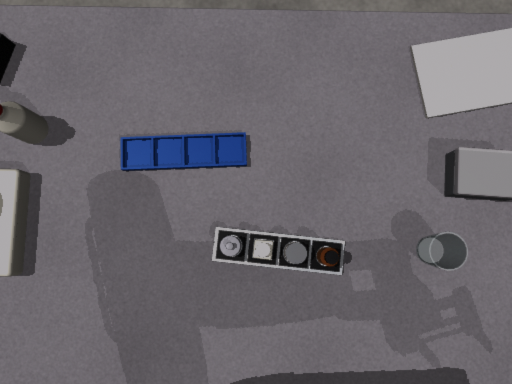

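View pics/side0.png

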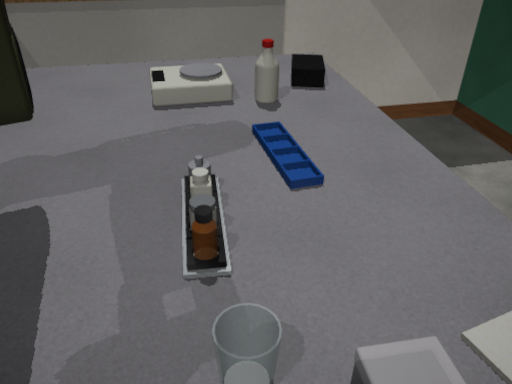

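The top view shows the block at about (214–344, 228–273), with canister (231,245), square (263,249), jar (295,252) and tall (327,257) from left to right. The blue carrier is at (121–247, 133–170), farther from the robot. The side view agrees, with clutter only away from the work area.

```bash
cat > h.py <<'E'
import numpy as np,cv2
def ray(c,uv,z):
    K,T=c["intrinsics"],c["camera_from_world"];R,t=T[:3,:3],T[:3,3]
    uv=np.atleast_2d(uv).astype(float)
    d=np.c_[uv,np.ones(len(uv))]@np.linalg.inv(K).T@R; o=-R.T@t
    return (o+d*((z-o[2])/d[:,2])[:,None])[:,:2]
def proj(c,p):
    p=np.atleast_2d(p);q=(p@c["camera_from_world"][:3,:3].T+c["camera_from_world"][:3,3])@c["intrinsics"].T
    return q[:,:2]/q[:,2:]
def rect(p):
    (x,y),(w,h),a=cv2.minAreaRect((p*1000).astype(np.float32))
    if w>h: a-=90;w,h=h,w
    return np.round([x,y,w,h,(a+45)%90-45],1)   # a: yaw deg of the y axis from +y
E
python3 - <<'E'
from h import *
for n in("top","side"):
    c=dict(np.load(n+"0.npz"));im=c["color"];hsv=cv2.cvtColor(im,cv2.COLOR_RGB2HSV)
    m=cv2.inRange(hsv,(105,120,50),(130,255,255))
    k=max(cv2.findContours(m,0,1)[0],key=cv2.contourArea)[:,0]
    print(n,"carrier",rect(ray(c,k,.018)),cv2.boundingRect(k))
    # block: black inserts + plate ; use black-insert mask
    x0,y0,x1,y1=(205,220,352,282) if n=="top" else (172,150,235,280)
    g=cv2.cvtColor(im,cv2.COLOR_RGB2GRAY)
    for nm,mm in(("black",(g<38)),("plate",(g>110))):
        mk=np.zeros_like(g);mk[y0:y1,x0:x1]=mm[y0:y1,x0:x1]*255
        pts=np.argwhere(mk)[:,::-1]
        print(nm,len(pts),rect(ray(c,pts,.018 if nm=="black" else .008)))
    s=im[y0:y1,x0:x1,::-1];f=5 if n=="top" else 4
    cv2.imwrite(f"pics/{n}0c.png",cv2.resize(s,None,fx=f,fy=f,interpolation=2))
E
```

```text
top carrier [643.8 113.   65.4 242.9   3.6] (121, 132, 126, 38)
black 1582 [456.6 -74.8  50.8 231.5  -4.9]
plate 1622 [474.3 -77.2 101.7 281.5  -4.9]
side carrier [642.2 100.4  73.1 266.7   3.5] (252, 122, 72, 67)
black 1405 [458.1 -81.1  51.8 239.8  -4.8]
plate 2298 [468.5 -32.1  95.4 361.2 -10.8]
```

View pics/top0c.png

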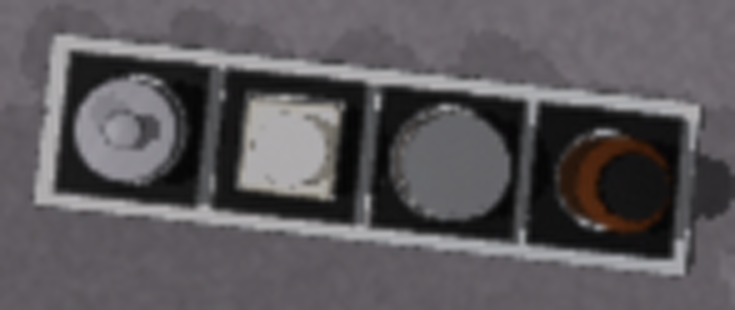

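Run:
```python
from h import *
c=dict(np.load("top0.npz"));f=lambda q:np.array(q)/5-.4+[205,220]
k=ray(c,f([(55,35),(700,105),(685,275),(36,205)]),.008)*1000;print(k.round(1),k.mean(0).round(1),[np.linalg.norm(k[i]-k[i-1]).round(1) for i in range(4)])
d=k[0]-k[1]+k[3]-k[2];y=np.arctan2(-d[0],d[1]);print("yaw",y)
C=k.mean(0)
for n,p,z,s in(("can",(126,130),.056,90),("sq",(289,147),.060,30),("jar",(455,163),.062,-30),("tall",(635,186),.088,-90)):
    print(n,(ray(c,f(p),z)*1000).round(1),"slot",(C+s*np.array([-np.sin(y),np.cos(y)])).round(1))
y=np.radians(3.6)
for s in(90,30,-30,-90):print("carr",s,(np.array([643.5,112.8])+s*np.array([-np.sin(y),np.cos(y)])).round(1))
# side view check: carrier centre & block black
s=dict(np.load("side0.npz"));im=s["color"].copy()
def R(x,y,th,hx,hy,z):
    r=np.array([[np.cos(th),-np.sin(th)],[np.sin(th),np.cos(th)]])
    p=np.array([(-hx,-hy),(hx,-hy),(hx,hy),(-hx,hy)])@r.T+[x,y]
    return np.c_[p,np.full(4,z)]/[1000,1000,1]
yb=np.arctan2(-d[0],d[1])
out=[]
for cam in(c,s):
    im=cv2.resize(cam["color"],None,fx=3,fy=3)[:,:,::-1].copy()
    for P in(R(*C,yb,33,125,.008),R(643.5,112.8,y,32,122,.018),R(643.5,112.8,y,32,122,0)):
        cv2.polylines(im,[(proj(cam,P)*3+1).astype(np.int32)],True,(0,255,255),1)
    out.append(im)
a=out[0][370:840,340:1060];b=out[1][340:840,510:990]
cv2.imwrite("pics/ovt.png",a);cv2.imwrite("pics/ovs.png",b)
```

```text
[[ 499.1   46.8]
 [ 478.  -200.9]
 [ 413.8 -195.3]
 [ 434.3   51.9]] [456.3 -74.4] [np.float64(65.0), np.float64(248.5), np.float64(64.5), np.float64(248.1)]
yaw -0.08382294979156331
can [[464.2  15.3]] slot [463.8  15.3]
sq [[459.5 -43.7]] slot [458.8 -44.5]
jar [[ 455.3 -103.1]] slot [ 453.8 -104.2]
tall [[ 449.5 -163.2]] slot [ 448.8 -164. ]
carr 90 [637.8 202.6]
carr 30 [641.6 142.7]
carr -30 [645.4  82.9]
carr -90 [649.2  23. ]
```

View pics/ovt.png

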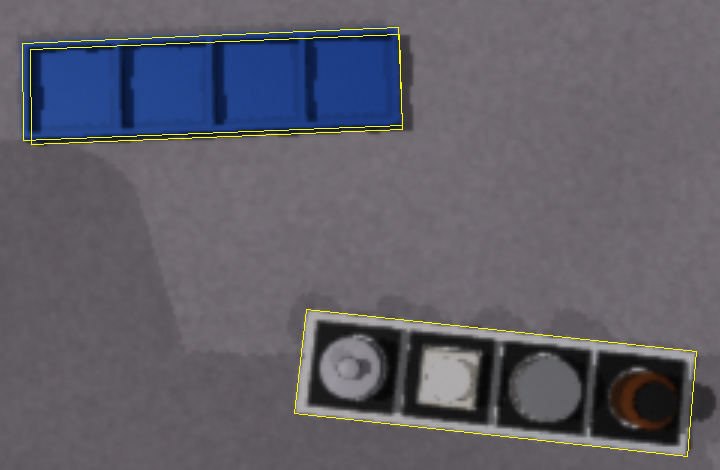

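View pics/ovs.png

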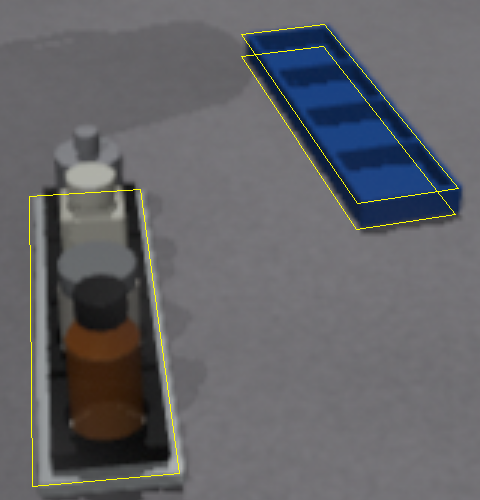

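Overlays agree in both views to about 1–2 mm. I'll move over the canister with the fingers closing across the row.

```bash
python3 -m pendant '[[[1.88,3.37,0],0.074],[[1.88,3.37,0],0.074],[[1.88,3.37,0],0.074],[[1.88,3.37,0],0.074],[[1.88,3.37,0],0.074],[[1.88,3.37,0],0.074],[[1.88,3.37,0],0.074],[[1.88,3.37,0],0.074],[[1.88,3.37,0],0.074],[[1.88,3.37,0],0.074],[[1.88,3.37,0],0.074],[[1.88,3.37,0],0.074],[[1.88,3.37,0],0.074],[[1.88,3.37,0],0.074],[[1.88,3.37,0],0.074],[[1.88,3.37,0],0.074],[[0,0,0],0],[[0,0,0],0],[[0,0,0],0]]' 1 20
```

```text
time_s: 1.68
ee_pos: [0.4655, 0.0143, 0.2051]
eef_rot: [-3.141, 0.0, 1.488]
force: [-0.1, 0.1, -0.6]
grip_width: 0.0942
grip_force: 0.0
```

```bash
python3 -m pendant '[[[0,0,-2],0],[[0,0,-2],0],[[0,0,-2],0],[[0,0,-2],0],[[0,0,-2],0],[[0,0,-2],0],[[0,0,-2],0],[[0,0,-1.5],0],[[0,0,-1],0],[[0,0,-1],0],[[0,0,-0.5],0],[[0,0,0],0],[[0,0,0],0]]' && python3 -m pendant '[[[0,0,0],0],[[0,0,0],0],[[0,0,0],0],[[0,0,0],0],[[0,0,0],0],[[0,0,0],0],[[0,0,0],0],[[0,0,0],0],[[0,0,0],0],[[0,0,0],0],[[0,0,0],0],[[0,0,0],0]]' 0 15
```

```text
time_s: 2.77
ee_pos: [0.4661, 0.0144, 0.0258]
eef_rot: [3.141, -0.0, 1.488]
force: [0.9, 0.1, 0.2]
grip_width: 0.0942
grip_force: 0.0
time_s: 3.77
ee_pos: [0.4658, 0.0146, 0.0254]
eef_rot: [-3.142, 0.0, 1.489]
force: [0.4, 0.3, -0.6]
grip_width: 0.0377
grip_force: 15.0
```

```bash
python3 -m pendant '[[[0,0,0],0],[[0,0,0.4],0],[[0,0,0.8],0],[[0,0,1.2],0],[[0,0,1.6],0],[[0,0,2],0],[[0,0,2],0],[[0,0,2],0],[[0,0,1.2],0],[[0,0,0.6],0],[[0,0,0.2],0],[[0,0,0],0]]' 0 25 && python3 -m pendant '[[[0.5,0,0],0.01],[[1,0.05,0],0.01],[[1.5,0.1,0],0.01],[[1.8,0.1,0],0.01],[[1.8,0.1,0],0.01],[[1.8,0.1,0],0.02],[[1.8,0.1,0],0.02],[[1.8,0.1,0],0.02],[[1.8,0.1,0],0.02],[[1.8,0.1,0],0.01],[[1.4,0.1,0],0.007],[[0.9,0,0],0],[[0.2,0,0],0],[[0,0,0],0],[[0,0,0],0],[[0,0,0],0]]'
python3 - <<'E'
from station import ctrl
import cv2
im=ctrl.camera("side")["color"][:,:,::-1]
cv2.imwrite("pics/s1.png",im)
E
```

```text
time_s: 4.77
ee_pos: [0.4658, 0.0146, 0.1456]
eef_rot: [3.141, 0.0, 1.489]
force: [-0.0, 0.4, -1.3]
grip_width: 0.0379
grip_force: 25.0
time_s: 6.1
ee_pos: [0.6464, 0.0241, 0.1452]
eef_rot: [-3.141, -0.0, 1.636]
force: [-0.1, -0.7, -1.1]
grip_width: 0.0378
grip_force: 25.0
```

View pics/s1.png

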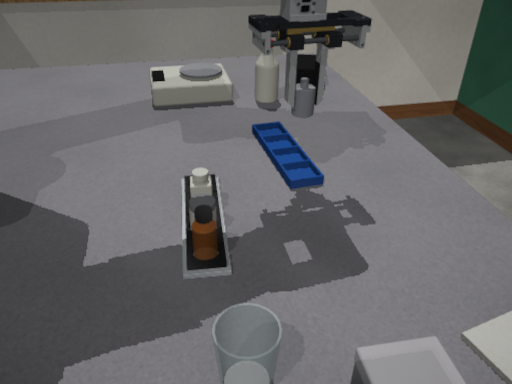

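The canister is held upright at about (304,100), as projected. Now lowering it.

```bash
python3 -m pendant '[[[0.25,-0.1,-0.5],0],[[0,0,-1],0],[[0,0,-1.5],0],[[0,0,-1.5],0],[[0,0,-1.5],0],[[0,0,-1.5],0],[[0,0,-1.5],0],[[0,0,-1],0],[[0,0,-0.8],0],[[0,0,-0.5],0],[[0,0,-0.4],0],[[0,0,-0.2],0],[[0,0,0],0],[[0,0,-0.1],0],[[0,0,-0.05],0],[[0,0,-0.05],0],[[0,0,-0.05],0],[[0,0,0],0]]'
```

```text
time_s: 7.65
ee_pos: [0.6494, 0.0231, 0.024]
eef_rot: [3.141, -0.0, 1.636]
force: [-0.1, 0.1, -1.1]
grip_width: 0.0374
grip_force: 25.0
```

```bash
python3 -m pendant '[[[0,0,-0.04],0],[[0,0,0],0],[[0,0,-0.04],0],[[0,0,0],0],[[0,0,0],0]]'; python3 -m pendant '[[[0,0,-0.04],0],[[0,0,0],0],[[0,0,0],0]]'
```

```text
time_s: 8.07
ee_pos: [0.6494, 0.0231, 0.0235]
eef_rot: [3.141, 0.0, 1.636]
force: [-2.7, -0.1, 4.2]
grip_width: 0.0376
grip_force: 25.0
time_s: 8.32
ee_pos: [0.6494, 0.0231, 0.0235]
eef_rot: [3.141, 0.0, 1.636]
force: [-5.2, 0.3, 9.0]
grip_width: 0.0378
grip_force: 25.0
```

Contact is at 9 N, at the expected height. Release, rise, and go to the square bottle.

```bash
python3 -m pendant '[[[0,0,0.06],0],[[0,0,0],0],[[0,0,0],0],[[0,0,0],0],[[0,0,0],0],[[0,0,0],0],[[0,0,0],0],[[0,0,0],0],[[0,0,1],0],[[0,0,2],0],[[0,0,2],0],[[0,0,2],0],[[0,0,2],0],[[0,0,2],0],[[0,0,1],0],[[0,0,0],0]]' 1; python3 -m pendant '[[[-1,-0.3,0],-0.01],[[-2,-0.75,0],-0.017],[[-2,-0.75,0],-0.02],[[-2,-0.75,0],-0.02],[[-2,-0.75,0],-0.02],[[-2,-0.75,0],-0.02],[[-2,-0.75,0],-0.02],[[-2,-0.75,0],-0.02],[[-2,-0.72,0],0],[[-1.5,-0.5,0],0],[[-0.5,0,0],0],[[0,0,0],0],[[0,0,0],0]]'
python3 - <<'E'
from station import ctrl
import cv2
im=ctrl.camera("side")["color"][:,:,::-1][60:300,160:400]
cv2.imwrite("pics/s2.png",cv2.resize(im,None,fx=2.4,fy=2.4))
E
```

```text
time_s: 9.65
ee_pos: [0.6503, 0.0231, 0.1464]
eef_rot: [3.137, 0.0, 1.636]
force: [-1.1, -0.6, -0.5]
grip_width: 0.094
grip_force: 0.0
time_s: 10.73
ee_pos: [0.4598, -0.0445, 0.1432]
eef_rot: [-3.142, -0.0, 1.489]
force: [0.5, 0.2, -0.4]
grip_width: 0.0943
grip_force: 0.0
```

View pics/s2.png

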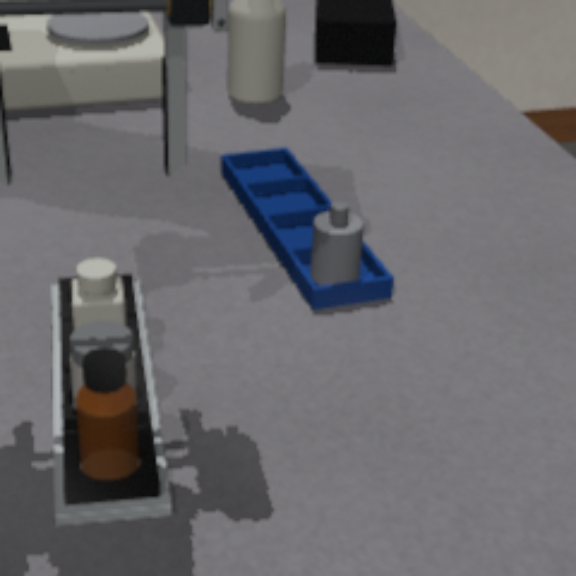

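The canister stands upright in the rightmost compartment (335,245 in the crop). Next I grasp and lift the square bottle.

```bash
python3 -m pendant '[[[0,0,-1],0],[[0,0,-2],0],[[0,0,-2],0],[[0,0,-2],0],[[0,0,-2],0],[[0,0,-1.3],0],[[0,0,-1],0],[[0,0,-0.4],0],[[0,0,-0.1],0],[[0,0,0],0],[[0,0,0],0]]' && python3 -m pendant '[[[0,0,0],0],[[0,0,0],0],[[0,0,0],0],[[0,0,0],0],[[0,0,0],0],[[0,0,0],0],[[0,0,0],0],[[0,0,0],0],[[0,0,0],0],[[0,0,0],0],[[0,0,0],0],[[0,0,0],0]]' 0 15
```

```text
time_s: 11.7
ee_pos: [0.4598, -0.0447, 0.0259]
eef_rot: [3.141, 0.0, 1.489]
force: [-0.0, 0.1, -0.4]
grip_width: 0.0937
grip_force: 0.0
time_s: 12.7
ee_pos: [0.4594, -0.0446, 0.0253]
eef_rot: [3.142, -0.0, 1.489]
force: [0.1, -0.7, -0.4]
grip_width: 0.0341
grip_force: 15.0
```

```bash
python3 -m pendant '[[[0,0,0],0],[[0,0,0.4],0],[[0,0,0.8],0],[[0,0,1.2],0],[[0,0,1.6],0],[[0,0,2],0],[[0,0,2],0],[[0,0,2],0],[[0,0,1.2],0],[[0,0,0.6],0],[[0,0,0.2],0],[[0,0,0],0]]' 0 25 && python3 -m pendant '[[[0.5,0.35,0],0.01],[[1,0.7,0],0.01],[[1.5,1,0],0.01],[[1.8,1.2,0],0.01],[[1.8,1.25,0],0.01],[[1.8,1.25,0],0.02],[[1.8,1.25,0],0.02],[[1.8,1.25,0],0.02],[[1.8,1.25,0],0.02],[[1.8,1.25,0],0.01],[[1.4,1,0],0.007],[[1,0.75,0],0],[[0.6,0.3,0],0],[[0.2,0.1,0],0],[[0,0,0],0],[[0,0,0],0],[[0,0,0],0]]'
```

```text
time_s: 13.7
ee_pos: [0.4593, -0.0446, 0.1455]
eef_rot: [3.141, 0.0, 1.489]
force: [-0.2, 0.3, -1.1]
grip_width: 0.0337
grip_force: 25.0
time_s: 15.12
ee_pos: [0.647, 0.084, 0.1454]
eef_rot: [-3.141, 0.0, 1.635]
force: [-0.0, 0.1, -1.1]
grip_width: 0.0339
grip_force: 25.0
```

```bash
python3 -m pendant '[[[-0.15,-0.1,-0.5],0],[[0,0,-1],0],[[0,0,-1.5],0],[[0,0,-1.5],0],[[0,0,-1.5],0],[[0,0,-1.5],0],[[0,0,-1.5],0],[[0,0,-1],0],[[0,0,-0.8],0],[[0,0,-0.5],0],[[0,0,-0.4],0],[[0,0,-0.2],0],[[0,0,0],0],[[0,0,-0.1],0],[[0,0,-0.05],0],[[0,0,-0.05],0],[[0,0,-0.05],0],[[0,0,0],0],[[0,0,0],0]]'; python3 -m pendant '[[[0,0,-0.04],0],[[0,0,0],0],[[0,0,0],0]]'; python3 -m pendant '[[[0,0,-0.04],0],[[0,0,0],0],[[0,0,0],0]]'
```

```text
time_s: 16.7
ee_pos: [0.6459, 0.0834, 0.0239]
eef_rot: [3.141, -0.0, 1.636]
force: [-0.3, -0.4, -1.6]
grip_width: 0.0336
grip_force: 25.0
time_s: 16.95
ee_pos: [0.6458, 0.0834, 0.0234]
eef_rot: [-3.142, -0.0, 1.636]
force: [0.2, 0.4, -1.2]
grip_width: 0.0338
grip_force: 25.0
time_s: 17.2
ee_pos: [0.6459, 0.0834, 0.0234]
eef_rot: [3.141, -0.0, 1.636]
force: [-3.2, -0.2, 4.6]
grip_width: 0.034
grip_force: 25.0
```

```bash
python3 -m pendant '[[[0,0,0.02],0],[[0,0,0],0],[[0,0,0],0],[[0,0,0],0],[[0,0,0],0],[[0,0,0],0],[[0,0,0],0],[[0,0,0],0],[[0,0,1],0],[[0,0,2],0],[[0,0,2],0],[[0,0,2],0],[[0,0,2],0],[[0,0,2],0],[[0,0,1],0],[[0,0,0],0]]' 1; python3 -m pendant '[[[-1,-1,0],-0.01],[[-2,-2,0],-0.017],[[-2,-2,0],-0.02],[[-2,-2,0],-0.02],[[-2,-2,0],-0.02],[[-2,-2,0],-0.02],[[-2,-2,0],-0.02],[[-2,-2,0],-0.02],[[-2,-2,0],0],[[-1.6,-1.5,0],0],[[-0.5,-0.3,0],0],[[0,0,0],0],[[0,0,0],0],[[0,0,0],0]]'
```

```text
time_s: 18.53
ee_pos: [0.6468, 0.0834, 0.1463]
eef_rot: [3.137, -0.0, 1.636]
force: [-0.3, 0.0, 0.5]
grip_width: 0.0943
grip_force: 0.0
time_s: 19.7
ee_pos: [0.4554, -0.104, 0.143]
eef_rot: [-3.141, -0.0, 1.489]
force: [0.9, 0.0, 0.6]
grip_width: 0.094
grip_force: 0.0
```

```bash
python3 -m pendant '[[[-0.05,0,-1],0],[[0,0,-2],0],[[0,0,-2],0],[[0,0,-2],0],[[0,0,-2],0],[[0,0,-1.3],0],[[0,0,-1],0],[[0,0,-0.4],0],[[0,0,-0.1],0],[[0,0,0],0],[[0,0,0],0]]' && python3 -m pendant '[[[0,0,0],0],[[0,0,0],0],[[0,0,0],0],[[0,0,0],0],[[0,0,0],0],[[0,0,0],0],[[0,0,0],0],[[0,0,0],0],[[0,0,0],0],[[0,0,0],0],[[0,0,0],0],[[0,0,0],0]]' 0 15
python3 - <<'E'
from station import ctrl
import cv2
im=ctrl.camera("side")["color"][:,:,::-1][60:300,160:400]
cv2.imwrite("pics/s3.png",cv2.resize(im,None,fx=2.4,fy=2.4))
E
```

```text
time_s: 20.62
ee_pos: [0.4548, -0.1047, 0.0258]
eef_rot: [3.141, 0.0, 1.489]
force: [-1.0, -0.2, -0.3]
grip_width: 0.0941
grip_force: 0.0
time_s: 21.62
ee_pos: [0.4544, -0.1046, 0.0252]
eef_rot: [3.142, 0.0, 1.489]
force: [-0.1, 0.4, 0.7]
grip_width: 0.0395
grip_force: 15.0
```

View pics/s3.png

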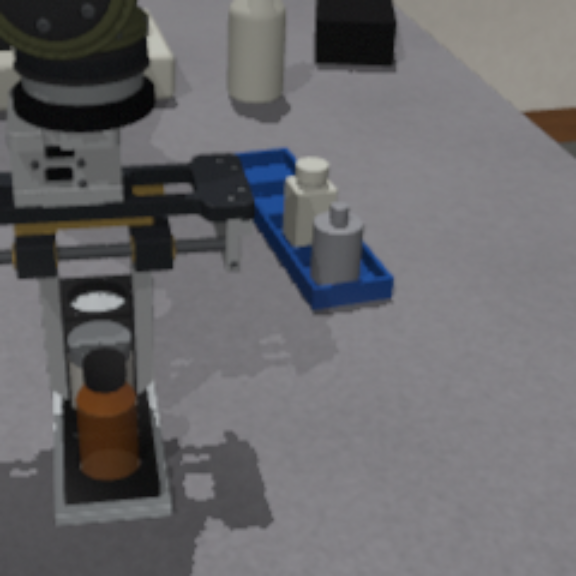

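The square bottle stands upright (312,205) next to the canister, and the jar is gripped at 39.5 mm. I lift and carry it.

```bash
python3 -m pendant '[[[0,0,0],0],[[0,0,0.4],0],[[0,0,0.8],0],[[0,0,1.2],0],[[0,0,1.6],0],[[0,0,2],0],[[0,0,2],0],[[0,0,2],0],[[0,0,1.2],0],[[0,0,0.6],0],[[0,0,0.2],0],[[0,0,0],0]]' 0 25 && python3 -m pendant '[[[0.5,0.7,0],0.01],[[1,1.3,0],0.01],[[1.5,2,0],0.01],[[1.8,2.3,0],0.01],[[1.8,2.4,0],0.01],[[1.8,2.4,0],0.02],[[1.8,2.4,0],0.02],[[1.8,2.4,0],0.02],[[1.8,2.4,0],0.02],[[1.8,2.4,0],0.01],[[1.4,1.9,0],0.007],[[1,1.4,0],0],[[0.5,0.6,0],0],[[0.2,0.1,0],0],[[0,0,0],0],[[0,0,0],0],[[0,0,0],0]]'
```

```text
time_s: 22.67
ee_pos: [0.4543, -0.1046, 0.1454]
eef_rot: [3.141, 0.0, 1.489]
force: [0.8, -0.3, -2.3]
grip_width: 0.0394
grip_force: 25.0
time_s: 24.08
ee_pos: [0.6411, 0.1415, 0.1453]
eef_rot: [-3.142, 0.0, 1.635]
force: [-0.2, -0.3, -1.4]
grip_width: 0.0398
grip_force: 25.0
```

```bash
python3 -m pendant '[[[0.05,0.1,-0.5],0],[[0,0,-1],0],[[0,0,-1.5],0],[[0,0,-1.5],0],[[0,0,-1.5],0],[[0,0,-1.5],0],[[0,0,-1.5],0],[[0,0,-1],0],[[0,0,-0.8],0],[[0,0,-0.5],0],[[0,0,-0.4],0],[[0,0,-0.2],0],[[0,0,0],0],[[0,0,-0.1],0],[[0,0,-0.05],0],[[0,0,-0.05],0],[[0,0,-0.05],0],[[0,0,0],0],[[0,0,0],0]]'; python3 -m pendant '[[[0,0,-0.04],0],[[0,0,0],0],[[0,0,0],0]]'; python3 -m pendant '[[[0,0,-0.04],0],[[0,0,0],0],[[0,0,0],0]]'
```

```text
time_s: 25.67
ee_pos: [0.6419, 0.1434, 0.0238]
eef_rot: [3.141, -0.0, 1.636]
force: [0.3, 0.0, -0.6]
grip_width: 0.0395
grip_force: 25.0
time_s: 25.92
ee_pos: [0.6419, 0.1434, 0.0233]
eef_rot: [3.142, 0.0, 1.636]
force: [-0.4, 0.9, -1.7]
grip_width: 0.0394
grip_force: 25.0
time_s: 26.17
ee_pos: [0.6419, 0.1433, 0.0233]
eef_rot: [3.141, -0.0, 1.636]
force: [-2.8, -0.4, 4.3]
grip_width: 0.0394
grip_force: 25.0
```

```bash
python3 -m pendant '[[[0,0,0.02],0],[[0,0,0],0],[[0,0,0],0],[[0,0,0],0],[[0,0,0],0],[[0,0,0],0],[[0,0,0],0],[[0,0,0],0],[[0,0,1],0],[[0,0,2],0],[[0,0,2],0],[[0,0,2],0],[[0,0,2],0],[[0,0,2],0],[[0,0,1],0],[[0,0,0],0]]' 1; python3 -m pendant '[[[-1,-1.5,0],-0.01],[[-1.6,-2.6,0],-0.017],[[-1.6,-2.6,0],-0.02],[[-1.6,-2.6,0],-0.02],[[-1.6,-2.6,0],-0.02],[[-1.6,-2.6,0],-0.02],[[-1.6,-2.6,0],-0.02],[[-1.6,-2.6,0],-0.02],[[-1.6,-2.6,0],0],[[-1.6,-2.6,0],0],[[-1.6,-2.6,0],0],[[-1.4,-2.3,0],0],[[-0.8,-1,0],0],[[0,0,0],0],[[0,0,0],0],[[0,0,0],0]]'
```

```text
time_s: 27.5
ee_pos: [0.6428, 0.1435, 0.1462]
eef_rot: [3.137, -0.0, 1.636]
force: [-0.1, 0.4, 0.4]
grip_width: 0.0941
grip_force: 0.0
time_s: 28.83
ee_pos: [0.4501, -0.164, 0.1427]
eef_rot: [-3.141, -0.0, 1.489]
force: [0.6, 0.3, -0.4]
grip_width: 0.0939
grip_force: 0.0
```

```bash
python3 -m pendant '[[[-0.05,0,-1],0],[[0,0,-2],0],[[0,0,-2],0],[[0,0,-2],0],[[0,0,-2],0],[[0,0,-1.3],0],[[0,0,-1],0],[[0,0,-0.4],0],[[0,0,-0.1],0],[[0,0,0],0],[[0,0,0],0]]' && python3 -m pendant '[[[0,0,0],0],[[0,0,0],0],[[0,0,0],0],[[0,0,0],0],[[0,0,0],0],[[0,0,0],0],[[0,0,0],0],[[0,0,0],0],[[0,0,0],0],[[0,0,0],0],[[0,0,0],0],[[0,0,0],0]]' 0 15 && python3 -m pendant '[[[0,0,0],0],[[0,0,0.4],0],[[0,0,0.8],0],[[0,0,1.2],0],[[0,0,1.6],0],[[0,0,2],0],[[0,0,2],0],[[0,0,2],0],[[0,0,1.2],0],[[0,0,0.6],0],[[0,0,0.2],0],[[0,0,0],0]]' 0 25
```

```text
time_s: 29.75
ee_pos: [0.4498, -0.1647, 0.0258]
eef_rot: [3.141, 0.0, 1.489]
force: [-0.4, -0.5, -0.1]
grip_width: 0.0945
grip_force: 0.0
time_s: 30.75
ee_pos: [0.4494, -0.1647, 0.0252]
eef_rot: [3.142, 0.0, 1.489]
force: [0.9, -0.7, -0.6]
grip_width: 0.0342
grip_force: 15.0
time_s: 31.75
ee_pos: [0.4493, -0.1646, 0.1453]
eef_rot: [3.141, 0.0, 1.489]
force: [-0.7, 0.7, -0.8]
grip_width: 0.0335
grip_force: 25.0
```

```bash
python3 -m pendant '[[[0.36,0.7,0],0.01],[[0.7,1.4,0],0.01],[[1.1,2.1,0],0.01],[[1.35,2.6,0],0.01],[[1.35,2.6,0],0.01],[[1.35,2.6,0],0.02],[[1.35,2.6,0],0.02],[[1.35,2.6,0],0.02],[[1.35,2.6,0],0.02],[[1.35,2.6,0],0.01],[[1.35,2.6,0],0.007],[[1.35,2.6,0],0],[[1.35,2.6,0],0],[[1.3,2.6,0],0],[[1,1.9,0],0],[[0.6,1.2,0],0],[[0.3,0.6,0],0],[[0,0.2,0],0],[[0,0,0],0],[[0,0,0],0]]'; python3 -m pendant '[[[0,0,-0.5],0],[[0,0,-0.5],0]]'
```

```text
time_s: 33.42
ee_pos: [0.6376, 0.2018, 0.1448]
eef_rot: [-3.141, 0.0, 1.636]
force: [0.2, -1.2, -0.2]
grip_width: 0.0336
grip_force: 25.0
time_s: 33.58
ee_pos: [0.638, 0.2017, 0.1351]
eef_rot: [3.141, -0.0, 1.635]
force: [0.2, -0.1, -0.4]
grip_width: 0.0339
grip_force: 25.0
```

```bash
python3 -m pendant '[[[0,0,-1],0],[[0,0,-1.5],0],[[0,0,-1.5],0],[[0,0,-1.5],0],[[0,0,-1.5],0],[[0,0,-1.5],0],[[0,0,-1],0],[[0,0,-0.6],0],[[0,0,-0.4],0],[[0,0,-0.3],0],[[0,0,-0.1],0],[[0,0,0],0],[[0,0,-0.1],0],[[0,0,-0.05],0],[[0,0,-0.05],0],[[0,0,-0.05],0],[[0,0,0],0],[[0,0,0],0]]'; python3 -m pendant '[[[0,0,-0.04],0],[[0,0,0],0],[[0,0,0],0]]'; python3 -m pendant '[[[0,0,-0.04],0],[[0,0,0],0],[[0,0,0],0]]'
```

```text
time_s: 35.08
ee_pos: [0.6379, 0.2024, 0.0237]
eef_rot: [-3.142, 0.0, 1.636]
force: [-0.3, -0.2, -0.6]
grip_width: 0.0338
grip_force: 25.0
time_s: 35.33
ee_pos: [0.6379, 0.2024, 0.0232]
eef_rot: [-3.142, -0.0, 1.636]
force: [-0.2, -0.2, -1.6]
grip_width: 0.0339
grip_force: 25.0
time_s: 35.58
ee_pos: [0.638, 0.2024, 0.0232]
eef_rot: [3.141, -0.0, 1.636]
force: [-3.2, -0.2, 4.7]
grip_width: 0.0337
grip_force: 25.0
```

```bash
python3 -m pendant '[[[0,0,0.02],0],[[0,0,0],0],[[0,0,0],0],[[0,0,0],0],[[0,0,0],0],[[0,0,0],0],[[0,0,0],0],[[0,0,0],0],[[0,0,1],0],[[0,0,2],0],[[0,0,2],0],[[0,0,2],0],[[0,0,2],0],[[0,0,2],0],[[0,0,2],0],[[0,0,1],0]]' 1; python3 -m pendant '[[[-2,-1.5,0],0],[[-2,-2,0],0],[[-2,-2,0],0],[[-2,-2,0],0],[[-2,-2,0],0],[[-2,-2,0],0],[[-2,-2,0],0],[[-2,-2,0],0],[[-2,-2,0],0],[[-1,-1,0],0],[[0,0,0],0],[[0,0,0],0],[[0,0,0],0]]'
python3 - <<'E'
from station import ctrl
import cv2,numpy as np
a=ctrl.camera("side")["color"][70:230,200:360,::-1];b=ctrl.camera("top")["color"][110:190,100:270,::-1]
a=cv2.resize(a,None,fx=2.5,fy=2.5);b=cv2.resize(b,(400*170//160,200))
w=max(a.shape[1],b.shape[1]);p=lambda i:cv2.copyMakeBorder(i,0,0,0,w-i.shape[1],0)
cv2.imwrite("pics/end.png",np.vstack([p(a),p(b)]))
E
```

```text
time_s: 36.92
ee_pos: [0.6386, 0.2025, 0.1667]
eef_rot: [3.138, -0.001, 1.636]
force: [1.1, -0.3, 0.9]
grip_width: 0.0937
grip_force: 0.0
time_s: 38.0
ee_pos: [0.4486, 0.0178, 0.1633]
eef_rot: [3.141, -0.0, 1.636]
force: [-0.4, -0.1, -0.4]
grip_width: 0.0942
grip_force: 0.0
```

View pics/end.png

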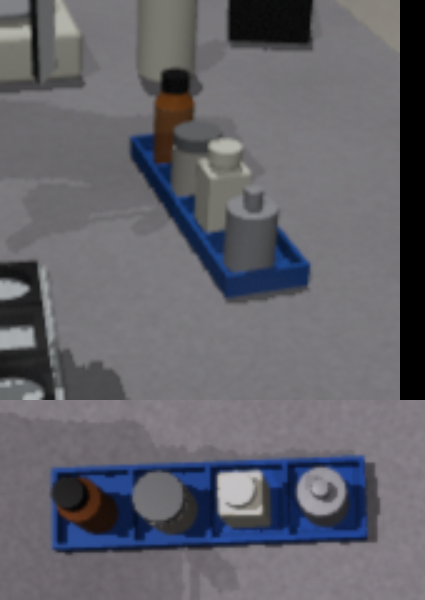

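All four stand upright, one to a compartment: tall, jar, square, canister from left to right, which is the reverse of the block.

```bash
python3 -c "
from station import ctrl
print(ctrl.hand_in())"
```

```text
the job is handed in; nothing more can be done
None
```

The job is handed in: all four containers stand upright in the carrier in reverse order (tall, jar, square, canister from left to right), finished at about 38 s.

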